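# Empty, load and snap shut the bench tool case

## Robot

A 6-joint arm with a two-finger parallel gripper is mounted at the origin on the work surface; the furniture and walls round the work are solid. World frame = base frame: x ahead of the robot, y to its left, z up, the work surface at z = 0. Lengths are in m, angles in rad, forces in N, time in s.
With the tool pointing down it reaches from about 0.325 to 0.775 m from the base axis. Payload 9.3 kg.
Tool frame: the origin (TCP) lies midway between the tips of the shut fingers; the grasp point (between the pads) lies 19 mm behind it (r.tcp_to_grasp is the distance from the TCP to the grasp point, in m); z points along the fingers, y is the line along which they close (so a half turn about z gives the same grasp; the last joint's range is limited). The gripper opens to 85 mm and grips with 20 to 120 N. Pads are 22 mm wide; open, the fingers measure 114 mm over their backs; the gripper's body (76 mm by 85 mm) begins 54 mm behind the grasp point. The pads swing forward as they close: fully open they stand 13 mm farther back than shut.
Start: joints at [-1.463, 0.259, 0.021, 1.334, 0, 1.418], TCP at [0.142, -0.531, 0.197] pointing down, gripper open.
Joint ranges: [-3.04, 3.04], [-0.91, 1.82], [-1.04, 1.36], [-1.92, 1.95], [-1.52, 1.45], [-3.14, 3.14]. Speed limits (rad/s): [2.22, 2.22, 2.79, 3.14, 3.14, 3.14].

## Interface

Orientations are given as [roll, pitch, yaw] about the fixed x, y, z axes, in that order (R = Rz(yaw) Ry(pitch) Rx(roll)).
In Python, from cell import r, jaws, kinematics, status, viewer gives the robot as it stands. Calls block until the motion is done:
- r.movep(position, orientation): joint-space move of the TCP to a pose.
- r.move_linear(position, attitude=None, velocity=0.15): straight line of the TCP; attitude=None keeps the orientation; velocity is the mean speed in m/s.
- r.move_joints(angles): joint-space move.
- jaws.open_jaws() and jaws.grab(effort=None): open the fingers fully, or close them until they stop; effort is the grip in N (None keeps the last).
- r.pause(seconds).
- kinematics.ik(position, orientation): joint angles nearest the present ones, or None.
- status.state(): the state.
- viewer.camera(name): name is "scene" or "top" or "wrist"; returns the picture (420x560x3 uint8, red, green, blue); there is no depth.
- viewer.get_calibration(name): a dict with "camera_matrix" (3x3 intrinsics, pixels), "dist" ([k1, k2, p1, p2, k3] as OpenCV has them; the pictures are not rectified), "rvec" (rotation vector, rad) and "tvec" (3), from world to camera coordinates, as OpenCV has them. Camera axes: x right, y down, z forward; pixel columns grow to the right and rows downward; lengths in m; the calibration is good to about 2 mm. A picture is of the moment at which its call begins: read the wrist's pose just before it. get_calibration takes no time and is no camera call; for the wrist camera it gives the pose at the moment of the call.
A pose or a line that the arm cannot do raises r.IKError and nothing moves.
- r.hand_in(): hands the job in; it is judged then, once.
The state is a dict: "time": time; "joints": joint angles; "joint_vel": joint speeds; "joint_efforts": joint torques, N m; "tcp_pos": TCP position; "tool_rot": TCP orientation; "force": force on the tool from outside, world axes, zero at the start; "wrist_torque": the same for the moment, N m; "finger_gap": finger opening in m; "grasp_force": force on a finger pad.
Only numpy, scipy, OpenCV 4.12 (cv2) and the standard library are available. Lean on these libraries where they do the work, as an engineer would, in place of code of your own. Each camera call takes 0.05 s, during which the arm holds its last target. There are 200 camera calls.

## Task

The soldering board is standing in the open grey tool case: take it out and lean it on the wooden rest, its foot on the base and its back tilted against the two dowels. Lay every tool that is out on the bench (black file, wooden ring clamp, flux brush - as many of them as are there) in the case, and only then put the blue cover on the case and press it down over all four orange catches until each has clicked and the cover lies flush all round. Leave the orange mug where it stands.

Things in the scene. Friction and masses are not known exactly. Their poses are not given: they have to be found in the camera images.
- case: Grey open tool case, fixed, 168 mm (its x) x 106 mm (y) x 36 mm high, walls and floor 4 mm thick. Origin: centre of its underside; z up. A 3 mm divider (top 30 mm above the bench, at y = +26.5 mm) parts a 21 mm channel on the +y side, where the board stands at the start, from the tool bay. Tools may lie in either, below the rim. Smooth steel lugs and corner guides, splayed at the top, keep the cover centred.
- case_mid (a point): Point at the middle of the case's open top, at rim height (36 mm above the bench); axes as the case's. The end lugs, 40 mm wide, are at x = +-88 mm, tops 58 mm above the bench, 2 to 4 mm from the cover. The corner guides, outside the long walls at x = +-78 mm, are 109 mm apart up to 54 mm above the bench, then splay outwards up to 62 mm.
- case_bay (a point): Middle of the tool bay's floor (4 mm above the bench), axes as the case's. The bay is 160 mm long (x) and 74 mm wide (y) inside.
- case_catch (a point): Inner top edge of the catch at case x = +50 mm on the +y side, 60 mm above the bench: one of four orange spring catches, 20 mm wide. They stand at case x = +-50 mm outside both long walls; facing ramps narrow like a funnel from about 113 mm apart at their tops to 99 mm apart 44 mm above the bench, so they overhang the cover 3.5 mm a side. Each yields to 5 to 10 N pressed down on the cover beside it, then snaps back over its edge.
- cover_grip (a point): Middle of the black handle of the blue snap cover, 16 mm above its underside. Loose flat plate 168 (its x) x 106 (y) x 5 mm, 160 g; handle a bar in the middle of its top, 64 mm long in x, 16 mm thick in y, its top 27 mm above the underside. Fits either way round. Laid on, it rests on the ramps, underside 50 to 53 mm above the bench; fully home it lies on the rim, underside 36 mm above the bench.
- cover_pad0 (a point): Middle of a yellow press mark on the cover's top face, at cover x = +50 mm, y = +38 mm: next to one catch. Fully home it is 41 mm above the bench (up to 43 mm with play); resting on an unclicked catch it is about 55 to 58 mm above it.
- cover_pad1 (a point): Middle of a yellow press mark on the cover's top face, at cover x = +50 mm, y = -38 mm: next to one catch. Fully home it is 41 mm above the bench (up to 43 mm with play); resting on an unclicked catch it is about 55 to 58 mm above it.
- cover_pad2 (a point): Middle of a yellow press mark on the cover's top face, at cover x = -50 mm, y = +38 mm: next to one catch. Fully home it is 41 mm above the bench (up to 43 mm with play); resting on an unclicked catch it is about 55 to 58 mm above it.
- cover_pad3 (a point): Middle of a yellow press mark on the cover's top face, at cover x = -50 mm, y = -38 mm: next to one catch. Fully home it is 41 mm above the bench (up to 43 mm with play); resting on an unclicked catch it is about 55 to 58 mm above it.
- rest: Wooden board rest, fixed. Origin: centre of its underside; z up. Base 170 (x) x 90 (y) x 8 mm; a lip along its -y side (y = -39 to -32 mm), its top 20 mm above the bench; two upright dowels 12 mm thick, tops 68 mm above the bench, at x = +-52 mm, y = +20 mm. A board standing with a long edge on the base behind the lip leans towards +y on both dowels, about 20 degrees from upright.
- board_mid (a point): Centre of the soldering board, a pale scorched slab 89 mm (its x) by 148 mm (its y) by 18 mm thick (its z), 280 g, loose. At the start it stands on a long edge in the case's channel, its x pointing up, its y along the case's length, its top 93 mm above the bench, 57 mm of it above the case's rim.
- black_file_mid (a point): Middle of the flat file's black handle, at half its height. The file is 134 x 21 x 17 mm, long along its x, 110 g; the handle (20 mm wide, 17 mm high) reaches from 47 mm behind this point (-x) to 20 mm ahead of it, then a blade 14 mm wide follows, its tip 87 mm ahead. May be absent.
- ring_clamp_mid (a point): Centre of the wooden ring clamp, 140 x 26 x 26 mm with its wedge (jaws 24 mm wide and 21 mm high), long along its x, 80 g; this point is 13 mm above its underside. May be absent.
- flux_brush_mid (a point): Centre of the flux brush, 128 x 12 x 8 mm, long along its x, a tube 8 mm wide here, 12 g; this point is 4 mm above its underside. May be absent.
- mug: Bystander: orange mug, 81 x 120 mm with its handle, 101 mm high, loose; origin: centre of its underside.

How it is judged:
On the way, in this order (a step that is already met when the one before it is completed fails the run):
1. the board leans on the rest and every tool that is there lies in the case ((angle between board_mid's own z axis and vertical between 0.95 and 1.48 rad or angle between board_mid's own z axis and vertical between 1.66 and 2.19 rad) and x of board_mid in the frame of rest between -0.05 and 0.05 m and y of board_mid in the frame of rest between -0.04 and 0.05 m and z of board_mid in the frame of rest between 0.03 and 0.085 m and contact force between board and rest above 0.5 N and linear speed of board below 0.02 m/s and x of black_file_mid in the frame of case between -0.08 and 0.08 m and y of black_file_mid in the frame of case between -0.05 and 0.05 m and z of black_file_mid in the frame of case between 0.002 and 0.034 m and x of ring_clamp_mid in the frame of case between -0.08 and 0.08 m and y of ring_clamp_mid in the frame of case between -0.05 and 0.05 m and z of ring_clamp_mid in the frame of case between 0.002 and 0.034 m and x of flux_brush_mid in the frame of case between -0.08 and 0.08 m and y of flux_brush_mid in the frame of case between -0.05 and 0.05 m and z of flux_brush_mid in the frame of case between 0.002 and 0.034 m), for 0.2 s.
2. the cover is on the case and clicked home at all four catches (horizontal distance between cover_grip and case_mid below 0.008 m and z of cover_pad0 in the frame of case between 0.037 and 0.0445 m and z of cover_pad1 in the frame of case between 0.037 and 0.0445 m and z of cover_pad2 in the frame of case between 0.037 and 0.0445 m and z of cover_pad3 in the frame of case between 0.037 and 0.0445 m), for 0.2 s.
At the end, for the whole second after the job is handed in: The board rests still on the wooden rest, 5 to 35 degrees from upright, its centre within 50 mm of the rest's middle lengthwise; every tool present lies in the case below the rim; the cover is within 8 mm of the case's middle, all press marks at most 3.5 mm above fully home height (all of step 1 and all of step 2); the robot touches nothing.
It fails at once if the mug is pushed more than 40 mm (distance of mug from where it was at the start of the episode above 0.04 m).
Of black_file, ring_clamp, flux_brush only 2 to 3 are there at a start; the rules pass over those that are not, and their reading is None.
At some moment in a run one of cover may be knocked a few centimetres aside while the robot is not near it.
It also fails if it takes over 210 s, if anything falls off the work surface, if the arm or the gripper's body presses on something with over 40 N, if the wrist force passes 120 N, or if a joint passes its speed limit or range.

## Working session

There is one attempt and no reset: what is moved stays moved. The work goes in short steps, each a Python script; the robot and the scene stay as the last script left them, time stands still between calls to the robot, and variables do not carry over. Pictures are saved under pics/ and viewed, at most 14 in all, crops included, and the job is handed in when it is done.

```bash
mkdir -p pics; ls; python3 - <<'E'
from cell import r,jaws,kinematics,status,viewer
import cv2,numpy as np
for n in("scene","top"):
    cv2.imwrite(f"pics/{n}0.png",viewer.camera(n)[:,:,::-1])
    print(n,viewer.get_calibration(n))
print(status.state()["time"])
E
```

```text
pics
scene {'camera_matrix': array([[533.87713806,   0.        , 279.64723298],
       [  0.        , 533.87713806, 209.38635568],
       [  0.        ,   0.        ,   1.        ]]), 'dist': array([-0.00196797,  0.        ,  0.        ,  0.        ,  0.        ]), 'rvec': array([ 0.88025113, -2.65019679,  0.90582562]), 'tvec': array([0.36230164, 0.25037233, 1.11750118])}
top {'camera_matrix': array([[396.63480803,   0.        , 279.96483907],
       [  0.        , 396.63480803, 207.45995153],
       [  0.        ,   0.        ,   1.        ]]), 'dist': array([-0.05024656,  0.        ,  0.        ,  0.        ,  0.        ]), 'rvec': array([ 2.14589241, -2.12852764,  0.14664779]), 'tvec': array([-0.01448811,  0.48460955,  1.13062772])}
0.1
```

View pics/top0.png

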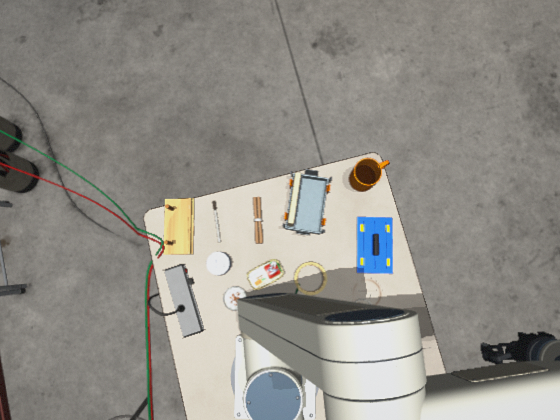

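View pics/scene0.png

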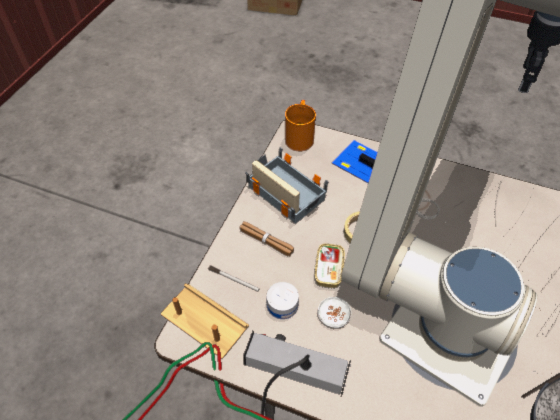

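The top view shows the rest at (178,226), brush at (216,221), clamp at (258,220), case at (308,202), mug at (366,175) and cover at (375,245). I see no file yet. Next I'll enlarge the crop.

```bash
cat > h.py <<'E'
from cell import r,jaws,kinematics,status,viewer
import cv2,numpy as np
from scipy.spatial.transform import Rotation as R
def px2w(cal,uv,z):
    uv=np.array(uv,float).reshape(-1,1,2); K,d=cal["camera_matrix"],cal["dist"]
    n=cv2.undistortPoints(uv,K,d)[:,0]; Rm=cv2.Rodrigues(cal["rvec"])[0]
    c=-Rm.T@cal["tvec"]; ray=np.c_[n,np.ones(len(n))]@Rm
    z=np.broadcast_to(z,len(n)); return c+ray*((z-c[2])/ray[:,2])[:,None]
def w2px(cal,p): return cv2.projectPoints(np.array(p,float).reshape(-1,3),cal["rvec"],cal["tvec"],cal["camera_matrix"],cal["dist"])[0][:,0]
def down(yaw): # tool down, closing axis (tool y) at world angle yaw
    x=np.array([np.sin(yaw),-np.cos(yaw),0]); y=np.array([np.cos(yaw),np.sin(yaw),0])
    M=np.c_[x,y,np.cross(x,y)]
    if M[2,2]>0: M[:,0]*=-1; M[:,2]*=-1
    return R.from_matrix(M).as_euler("xyz")
def save(name,im): cv2.imwrite(f"pics/{name}.png",im[:,:,::-1])
E
python3 - <<'E'
from h import *
im=cv2.imread("pics/top0.png")[150:290,145:405]
cv2.imwrite("pics/top0c.png",cv2.resize(im,None,fx=3,fy=3,interpolation=cv2.INTER_CUBIC))
c=viewer.get_calibration("top")
print(px2w(c,[(178,226),(216,221),(258,220),(308,202),(366,175),(375,245)],0.02).round(3))
w=viewer.get_calibration("wrist"); print(w); s=status.state(); print(s["tcp_pos"],s["tool_rot"])
for y in (0,.5,1,1.57,2,2.5): print(y,kinematics.ik([.5,0,.3],down(y)))
E
```

```text
[[ 0.429  0.293  0.02 ]
 [ 0.445  0.18   0.02 ]
 [ 0.449  0.055  0.02 ]
 [ 0.504 -0.094  0.02 ]
 [ 0.588 -0.269  0.02 ]
 [ 0.377 -0.291  0.02 ]]
{'camera_matrix': array([[366.06940859,   0.        , 280.95111553],
       [  0.        , 366.06940859, 213.88632562],
       [  0.        ,   0.        ,   1.        ]]), 'dist': array([-0.05445121,  0.        ,  0.        ,  0.        ,  0.        ]), 'rvec': array([-2.31241767,  1.77521614,  0.24546939]), 'tvec': array([-0.54885743, -0.03430388,  0.37776848])}
[ 0.14177155 -0.53108484  0.19671563] [-3.14035152e+00 -1.91867227e-04  2.60733219e-01]
0 [-0.167989    0.16222586  0.15363114  1.5622016   0.          1.40280732]
0.5 [-0.167989    0.16222586  0.15363114  1.5622016   0.          0.90280732]
1 [-0.167989    0.16222586  0.15363114  1.5622016   0.          0.40280732]
1.57 [-0.167989    0.16222586  0.15363114  1.5622016   0.         -0.16719268]
2 [-0.167989    0.16222586  0.15363114  1.5622016   0.         -0.59719268]
2.5 [-0.167989    0.16222586  0.15363114  1.5622016   0.         -1.09719268]
```

View pics/top0c.png

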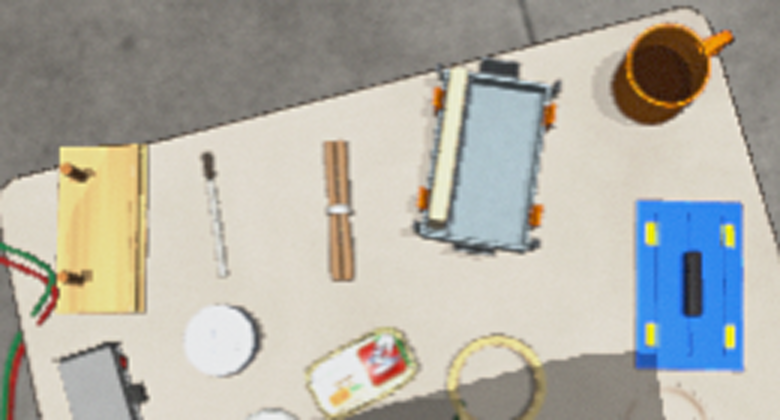

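```bash
cat > obs.py <<'E'
from h import *
import pickle,sys
def shot(name,p,yaw):
    r.movep(p,down(yaw)); r.pause(.3)
    cal=viewer.get_calibration("wrist"); im=viewer.camera("wrist"); save(name,im)
    pickle.dump(cal,open(f"pics/{name}.pkl","wb")); return cal,im
E
python3 - <<'E'
from obs import *
for n,p in(("case",[.47,-.10,.34]),("rest",[.43,.22,.34])):
    cal,im=shot(n,p,np.pi/2)
    print(n,px2w(cal,[(280,210)],0),status.state()["time"])
E
```

```text
case [[ 0.54053365 -0.10096619  0.        ]] 2.4667
rest [[0.50102508 0.2186498  0.        ]] 4.0417
```

View pics/case.png

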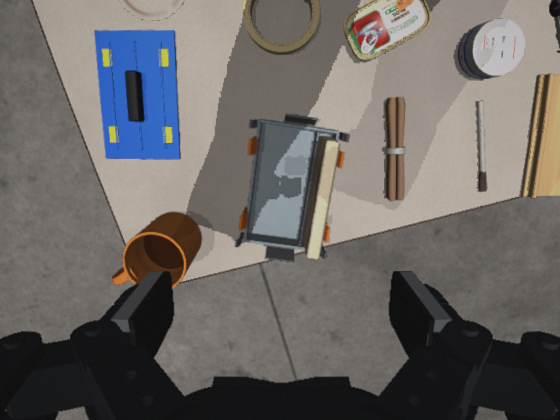

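View pics/rest.png

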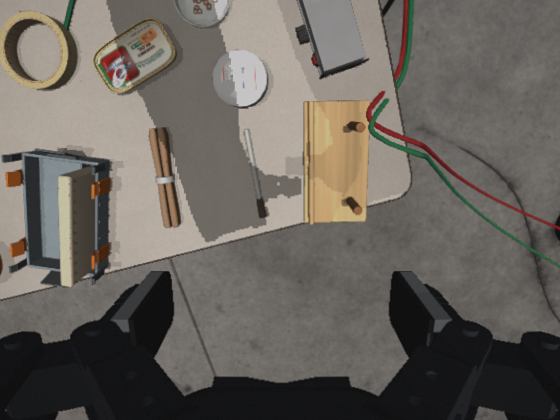

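The wrist views (image right = +y, down = +x) show:
- **Case:** lug tops near (300,118) and (280,257).
- **Board:** top face centre near (323,199).
- **Rest:** dowel tops near (362,127) and (358,209).
- **Clamp:** centre (165,178).
- **Brush:** runs from (247,129) to (262,217).

The file is absent.

```bash
python3 - <<'E'
from obs import *
L=lambda n:pickle.load(open(f"pics/{n}.pkl","rb"))
c=L("case");q=L("rest")
def show(n,cal,uv,z):
    w=px2w(cal,uv,z); d=w[-1]-w[0]; print(n,w[:,:2].round(4).tolist(),"mid",w.mean(0).round(4),"ang",np.degrees(np.arctan2(d[1],d[0])).round(1),"len",np.linalg.norm(d).round(3))
show("lugs",c,[(300,118),(280,257)],.058)
show("boardtop",c,[(332,140),(314.5,257.5)],.093)
show("dowels",q,[(362,127),(358,209)],.068)
show("restbase+y",q,[(369,100),(365.5,222)],.008)
show("restlip",q,[(304,101),(304,222)],.020)
show("clamp",q,[(155,128),(174,227)],.018)
show("brush",q,[(247,129),(262,217)],.005)
show("clampC",c,[(397,97),(396,200)],.018)
show("brushC",c,[(480,100),(483,190)],.005)
for im,cal,n in((cv2.imread("pics/case.png"),c,"cover"),):
    h=cv2.inRange(im,(150,40,0),(255,150,60)); k=max(cv2.findContours(h,0,2)[0],key=cv2.contourArea); 
    b=cv2.boxPoints(cv2.minAreaRect(k)); print(b, px2w(cal,b,.005).round(3), px2w(cal,b,.005).mean(0))
E
```

```text
lugs [[0.4094, -0.0764], [0.5903, -0.1009]] mid [ 0.4999 -0.0886  0.058 ] ang -7.7 len 0.183
boardtop [[0.4331, -0.0414], [0.5767, -0.0579]] mid [ 0.5049 -0.0497  0.093 ] ang -6.6 len 0.144
dowels [[0.38, 0.3172], [0.4815, 0.3178]] mid [0.4308 0.3175 0.068 ] ang 0.3 len 0.102
restbase+y [[0.3469, 0.3377], [0.517, 0.3429]] mid [0.432  0.3403 0.008 ] ang 1.7 len 0.17
restlip [[0.3489, 0.2502], [0.5133, 0.2526]] mid [0.4311 0.2514 0.02  ] ang 0.9 len 0.164
clamp [[0.3825, 0.0518], [0.5213, 0.0668]] mid [0.4519 0.0593 0.018 ] ang 6.2 len 0.14
brush [[0.3852, 0.1738], [0.5102, 0.1925]] mid [0.4477 0.1832 0.005 ] ang 8.5 len 0.126
clampC [[0.3826, 0.0524], [0.5212, 0.062]] mid [0.4519 0.0572 0.018 ] ang 3.9 len 0.139
brushC [[0.3843, 0.1712], [0.5093, 0.1928]] mid [0.4468 0.182  0.005 ] ang 9.8 len 0.127
[[ 94.80049  31.00998]
 [173.05486  27.09726]
 [179.5985  157.9701 ]
 [101.34413 161.88281]] [[ 0.297 -0.342  0.005]
 [ 0.295 -0.239  0.005]
 [ 0.464 -0.241  0.005]
 [ 0.469 -0.353  0.005]] [ 0.38113703 -0.2938271   0.005     ]
```

```bash
cat >> h.py <<'E'
CX,CY,CA=0.500,-0.0886,np.radians(-7.3)
RX,RY,RA=0.431,0.296,np.radians(1.0)
def case(x,y,z): c,s=np.cos(CA),np.sin(CA); return np.array([CX+c*x-s*y,CY+s*x+c*y,z])
def rest(x,y,z): c,s=np.cos(RA),np.sin(RA); return np.array([RX+c*x-s*y,RY+s*x+c*y,z])
def tilted(th):
    a=R.from_euler("z",RA)*R.from_euler("x",-th)*R.from_euler("z",-RA)
    return (a*R.from_euler("xyz",down(np.pi/2+RA))).as_euler("xyz")
def st(): s=status.state(); print("t",round(s["time"],1),"tcp",s["tcp_pos"].round(4),"F",np.round(s["force"],1),"gap",round(s["finger_gap"],4),"gf",np.round(s["grasp_force"],1)); return s
E
python3 - <<'E'
from h import *
th=np.radians(20)
print(kinematics.ik(rest(0,-.0038,.052),tilted(th)),kinematics.ik(rest(0,-.0038,.15),tilted(th)))
o=down(np.pi/2+CA); p=np.array([.505,-.0505,0])
r.movep(p+[0,0,.2],o); r.move_linear(p+[0,0,.047]); st()
jaws.grab(60); st()
r.move_linear(p+[0,0,.2]); st()
E
```

```text
[ 0.61379363  0.45082481 -0.12767748  1.1939286  -0.28690622  0.62556251] [ 0.61379363  0.38675318  0.03296887  1.41864658 -0.28690622  0.62556251]
t 6.4 tcp [ 0.5056 -0.0505  0.0478] F [-0.1  0.2  0.4] gap 0.0851 gf 0.0
t 7.0 tcp [ 0.5052 -0.0506  0.0473] F [-0.5 -0.2  5. ] gap 0.0155 gf 59.8
t 8.2 tcp [ 0.5045 -0.0504  0.199 ] F [-1.2  0.2 -3.2] gap 0.016 gf 58.9
```

```bash
python3 - <<'E'
from h import *
th=np.radians(20)
f0=st()["force"][2]
r.movep(rest(0,-.0038,.17),tilted(th)); r.move_linear(rest(0,-.0038,.062))
st()
z=.062
while z>.046:
    z-=.0015; r.move_linear(rest(0,-.0038,z),velocity=.02)
    if status.state()["force"][2]-f0>2.0: break
s=st()
save("lean",viewer.camera("scene"))
im=viewer.camera("scene")[250:400,130:330]; cv2.imwrite("pics/lean.png",cv2.resize(im[:,:,::-1],None,fx=3,fy=3,interpolation=2))
E
```

```text
t 8.2 tcp [ 0.5045 -0.0504  0.199 ] F [-1.2  0.2 -3.2] gap 0.016 gf 58.9
t 10.5 tcp [0.4317 0.2921 0.0628] F [ 0.1 -0.7 -1.8] gap 0.0155 gf 59.0
t 12.2 tcp [0.4313 0.2923 0.0517] F [ 1.  -0.  -0.4] gap 0.0156 gf 59.2
```

View pics/lean.png

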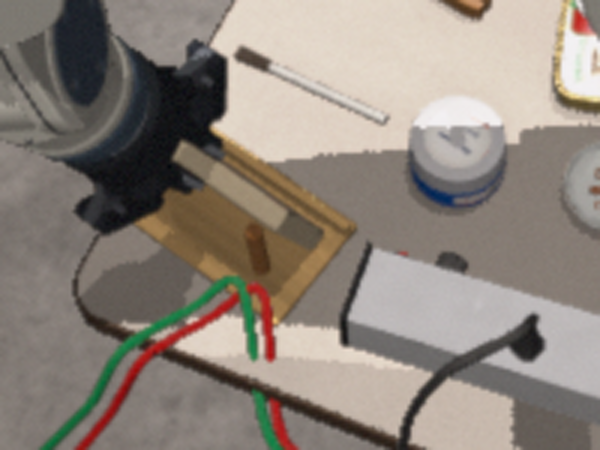

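The board sits behind the lip and in front of the dowels, with its foot at the predicted contact height. Next I'll release it, back off along the tool axis, then pick the clamp.

```bash
python3 - <<'E'
from h import *
th=np.radians(20)
r.move_linear(rest(0,-.0038,.0505),velocity=.02); st()
jaws.open_jaws(); r.pause(.3); st()
d=np.array([0,np.sin(th),np.cos(th)])
r.move_linear(rest(0,-.0038,.0505)+.13*d,velocity=.12)
a=np.radians(5.2); p=np.array([.4519,.0583,0]); o=down(np.pi/2+a)
r.movep(p+[0,0,.2],o)
save("lean2",viewer.camera("scene"))
im=viewer.camera("scene")[250:400,130:330]; cv2.imwrite("pics/lean2.png",cv2.resize(im[:,:,::-1],None,fx=3,fy=3,interpolation=2))
r.move_linear(p+[0,0,.009]); st(); jaws.grab(40); st()
r.move_linear(p+[0,0,.15]); st()
E
```

```text
t 12.6 tcp [0.4314 0.2925 0.0515] F [-1.4  2.   7.9] gap 0.0156 gf 60.3
t 13.5 tcp [0.4311 0.2922 0.0505] F [-0.1 -0.2 -0.5] gap 0.0853 gf 0.0
t 17.4 tcp [0.4524 0.0583 0.0096] F [0.1 0.2 0.4] gap 0.0856 gf 0.0
t 18.2 tcp [0.4519 0.0583 0.009 ] F [ 0.4 -0.3 -0.1] gap -0.0 gf 0.0
t 19.3 tcp [0.4514 0.0583 0.1492] F [-0.4  0.2 -0.9] gap -0.0002 gf 0.0
```

View pics/lean2.png

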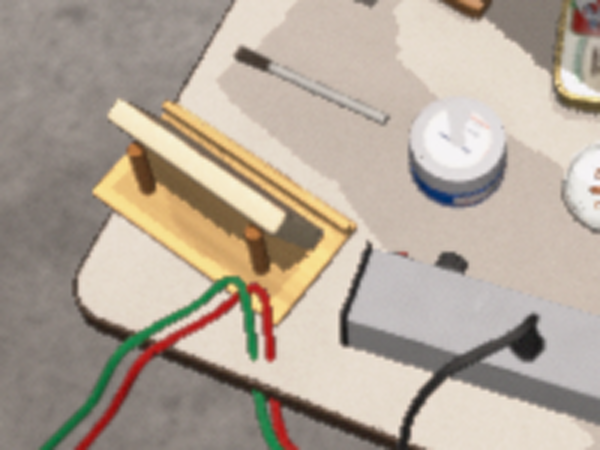

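The board leans on both dowels. The clamp grasp closed on nothing, so I'll take another look.

```bash
python3 - <<'E'
from obs import *
jaws.open_jaws(); shot("cl",[.37,.10,.27],np.pi/2); st()
E
```

```text
t 21.1 tcp [0.3702 0.0998 0.2692] F [-0.1 -0.7  0.2] gap 0.0857 gf 0.0
```

View pics/cl.png

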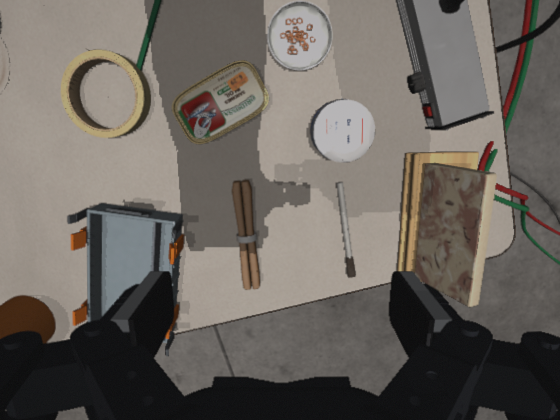

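```bash
python3 - <<'E'
from obs import *
c=pickle.load(open("pics/cl.pkl","rb"))
for n,uv,z in(("clamp",[(238.5,181),(251.5,288)],.02),("ring",[(247.5,239)],.026),("brush",[(340,183),(351,276)],.005)):
    w=px2w(c,uv,z); d=w[-1]-w[0]; print(n,w.round(4),w.mean(0).round(4),np.degrees(np.arctan2(d[1],d[0])),np.linalg.norm(d))
im=cv2.imread("pics/cl.png")[165:305,170:380]; cv2.imwrite("pics/clc.png",cv2.resize(im,None,fx=3.8,fy=3.8,interpolation=2))
E
```

```text
clamp [[0.3806 0.0506 0.02  ]
 [0.5192 0.0628 0.02  ]] [0.4499 0.0567 0.02  ] 5.048451741104761 0.13910087117721
ring [[0.4506 0.06   0.026 ]] [0.4506 0.06   0.026 ] 0.0 0.0
brush [[0.3858 0.1726 0.005 ]
 [0.5096 0.1925 0.005 ]] [0.4477 0.1825 0.005 ] 9.140521619679818 0.12536011443164097
```

View pics/clc.png

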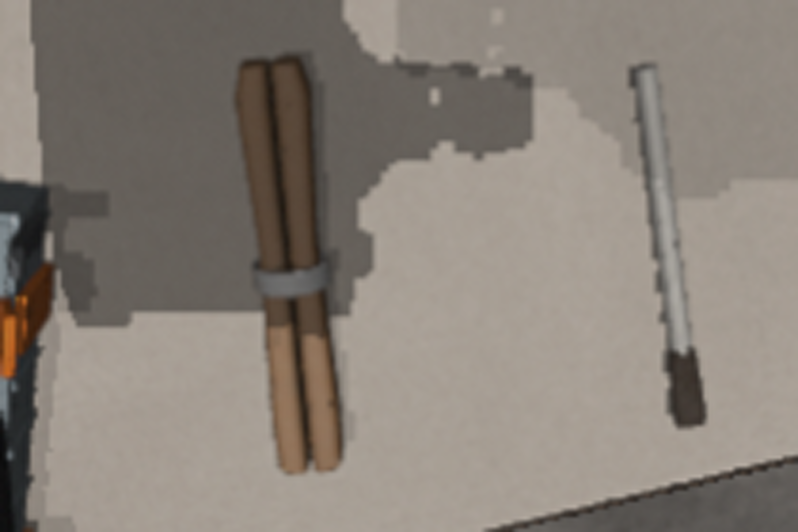

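The clamp hasn't moved: its centre is about (0.450, 0.058) and its yaw about 5°. The grip was too high, so I'll retry lower.

```bash
python3 - <<'E'
from h import *
a=np.radians(5); p=np.array([.450,.0583,0]); o=down(np.pi/2+a)
r.movep(p+[0,0,.12],o); r.move_linear(p+[0,0,.002]); st(); jaws.grab(50); st()
r.move_linear(p+[0,0,.06]); st()
E
```

```text
t 22.7 tcp [0.4507 0.0584 0.003 ] F [0.4 0.2 0.5] gap 0.0857 gf 0.0
t 23.5 tcp [0.45   0.0583 0.002 ] F [ 0.5 -0.8  0.8] gap 0.0004 gf 0.0
t 24.0 tcp [0.4498 0.0583 0.0596] F [-0.2 -0.3  0.1] gap 0.0002 gf 0.0
```

```bash
python3 - <<'E'
from obs import *
cal=viewer.get_calibration("wrist"); im=viewer.camera("wrist"); save("cl3",im); pickle.dump(cal,open("pics/cl3.pkl","wb"))
t=viewer.camera("scene")[200:280,210:330]
a=cv2.resize(im,(400,300)); b=cv2.resize(t,(400,267),interpolation=2)
m=np.zeros((300,800,3),np.uint8); m[:,:400]=a; m[:267,400:]=b; save("cl4",m)
print(w2px(cal,status.state()["tcp_pos"]),status.state()["tool_rot"])
E
```

```text
[[279.43166673 247.08867254]] [ 3.14136792e+00 -1.65190880e-03 -3.05440866e+00]
```

View pics/cl4.png

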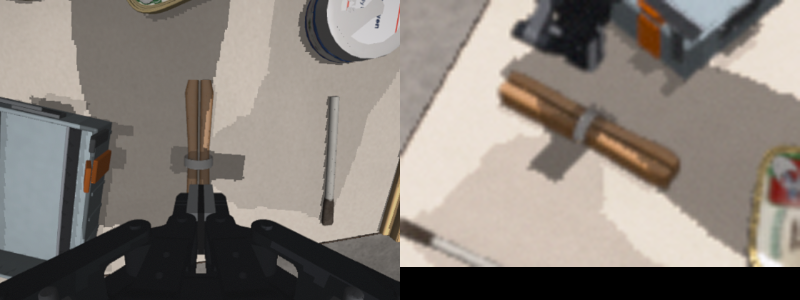

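```bash
python3 - <<'E'
from obs import *
c=viewer.get_calibration("scene"); s=status.state(); print(s["tcp_pos"])
print(w2px(c,[s["tcp_pos"],[.45,.0583,.02],[.50,.0583,.06]]))
print(px2w(c,[(265.5,237.5)],.015), px2w(c,[(269,220)],.06))
w=pickle.load(open("pics/cl3.pkl","rb"))
print(px2w(w,[(277,227),(277,113)],.022))
E
```

```text
[0.44928744 0.05831251 0.05895102]
[[265.24761207 226.58638084]
 [265.38937379 236.28954908]
 [247.76066339 215.61082801]]
[[0.44991802 0.05816912 0.015     ]] [[0.4532871 0.0391172 0.06     ]]
[[0.45038728 0.0567586  0.022     ]
 [0.38322819 0.05104299 0.022     ]]
```

Both cameras confirm the clamp at (0.450, 0.058). The fingertips look about 12 mm higher than the reported TCP, so I'll check that by touching the bench with the shut fingers.

```bash
python3 - <<'E'
from h import *
w=viewer.get_calibration("wrist"); s=status.state(); z=R.from_euler("xyz",s["tool_rot"]).as_matrix()[:,2]
print([w2px(w,s["tcp_pos"]-d*z).round(0).tolist() for d in(0,.01,.02)])
p=np.array([.45,.12,0]); r.movep(p+[0,0,.08],down(np.pi/2)); r.move_linear(p+[0,0,.006]); 
r.pause(.3); f0=status.state()["force"][2]; h=.006
while h>-.016:
    h-=.001; r.move_linear(p+[0,0,h],velocity=.01); f=status.state()["force"][2]
    if f-f0>5: break
st(); print(h,f0,f); r.move_linear(p+[0,0,.08])
E
```

```text
[[[279.0, 249.0]], [[279.0, 256.0]], [[279.0, 264.0]]]
t 30.9 tcp [ 0.45    0.12   -0.0161] F [0.4 0.3 0. ] gap -0.0004 gf 0.0
-0.016000000000000007 -0.42873618813615055 0.018895326943561157
```

```bash
python3 - <<'E'
from h import *
p=np.array([.45,.12,0]); r.move_linear(p+[0,0,-.012]); 
r.pause(.3); f0=status.state()["force"][2]; h=-.012
while h>-.045:
    h-=.001; r.move_linear(p+[0,0,h],velocity=.01); f=status.state()["force"][2]
    if f-f0>4: break
st(); print(h,f0,f)
im=viewer.camera("scene")[150:290,190:350]; save("probe",cv2.resize(im,None,fx=4,fy=4,interpolation=2))
r.move_linear(p+[0,0,.08])
E
```

```text
t 38.6 tcp [ 0.4502  0.12   -0.034 ] F [-5.5 -0.5 17.7] gap -0.0001 gf 8.9
-0.03500000000000002 1.2507861152729929 17.655146142659735
```

View pics/probe.png

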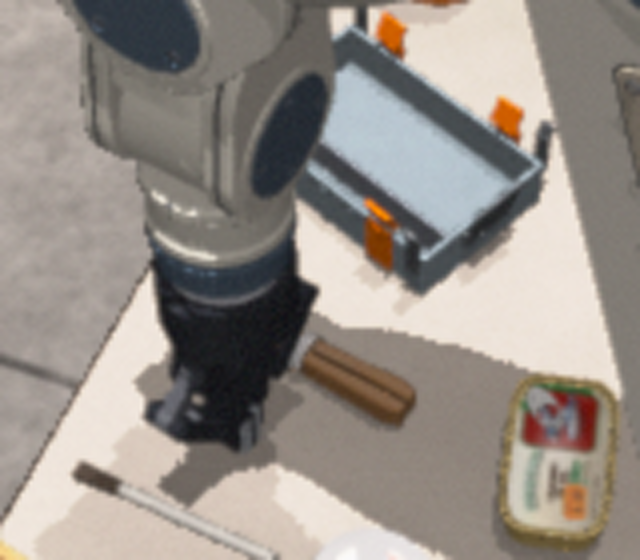

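```bash
python3 - <<'E'
from h import *
import pickle
w=pickle.load(open("pics/cl3.pkl","rb")); 
Rm=cv2.Rodrigues(w["rvec"])[0]; print("cam",-Rm.T@w["tvec"],"axis",Rm[2])
t=np.array([.4493,.0583,.0592])
for dx in(-.011,0,.011):print(dx,[w2px(w,t+[dx,0,d])[0].round(0).tolist() for d in(0,.01,.02,.03,.04)])
im=cv2.imread("pics/cl3.png"); print(im[235:300:3,280].tolist()); print(im[262:300:12,240:320:5].sum(2).tolist())
E
```

```text
cam [0.38241757 0.0532631  0.23529929] axis [ 0.26847917  0.02335259 -0.96300238]
-0.011 [[281.0, 227.0], [281.0, 233.0], [281.0, 240.0], [281.0, 248.0], [281.0, 257.0]]
0 [[279.0, 247.0], [279.0, 255.0], [279.0, 263.0], [279.0, 272.0], [279.0, 282.0]]
0.011 [[278.0, 267.0], [277.0, 275.0], [277.0, 284.0], [277.0, 295.0], [277.0, 306.0]]
[[103, 104, 104], [41, 53, 68], [38, 52, 68], [39, 52, 68], [39, 53, 68], [41, 55, 70], [47, 64, 83], [46, 63, 83], [20, 22, 22], [21, 20, 19], [23, 21, 22], [22, 22, 22], [22, 21, 22], [20, 20, 18], [21, 20, 21], [23, 21, 21], [20, 20, 20], [21, 20, 21], [20, 19, 19], [21, 20, 20], [23, 22, 22], [28, 27, 26]]
[[350, 350, 347, 354, 349, 207, 201, 202, 60, 161, 201, 197, 579, 500, 501, 504], [347, 354, 68, 70, 76, 199, 200, 202, 58, 122, 201, 202, 82, 77, 66, 327], [349, 107, 95, 92, 97, 200, 200, 198, 62, 90, 201, 201, 171, 94, 93, 92], [352, 76, 71, 69, 76, 209, 259, 258, 81, 94, 259, 254, 114, 68, 63, 70]]
```

The shut fingertips touch the bench at a reported TCP z of about -0.0335, so the real tips sit about 33 mm behind the TCP. I'll apply that offset and grasp again.

```bash
echo 'OFF=np.array([0,0,-.0335])' >> h.py; python3 - <<'E'
from h import *
jaws.open_jaws()
a=np.radians(5); p=np.array([.450,.0583,0])+OFF; o=down(np.pi/2+a)
r.movep(p+[0,0,.12],o); r.move_linear(p+[0,0,.004]); st(); jaws.grab(50); st()
r.move_linear(p+[0,0,.12]); s=st()
if s["finger_gap"]>.01:
    oc=down(np.pi/2+CA); q=case(0,-.020,0)+OFF
    r.movep(q+[0,0,.12],oc); r.move_linear(q+[0,0,.022],velocity=.08); st()
E
```

```text
t 41.6 tcp [ 0.4504  0.0586 -0.029 ] F [ 0.4 -0.5  0.3] gap 0.0854 gf 0.0
t 42.2 tcp [ 0.4502  0.0582 -0.0291] F [-1.3 -0.3  5.6] gap 0.0219 gf 48.9
t 43.1 tcp [0.4494 0.0583 0.0857] F [-1.2  0.2 -0.6] gap 0.0217 gf 48.9
t 45.2 tcp [ 0.4978 -0.1086 -0.0111] F [ 0.1 -1.   0.2] gap 0.022 gf 48.9
```

```bash
python3 - <<'E'
from h import *
q=case(0,-.018,0)+OFF
r.move_linear(q+[0,0,.036],velocity=.08); jaws.open_jaws(); s=st()
r.move_linear(q+[0,0,.13])
a=np.radians(9.1); p=np.array([.4475,.1825,0])+OFF; o=down(np.pi/2+a)
r.movep(p+[0,0,.12],o); r.move_linear(p+[0,0,.002],velocity=.1); st(); jaws.grab(25); st()
r.move_linear(p+[0,0,.12]); s=st()
im=viewer.camera("scene")[130:280,180:350]; save("v1",cv2.resize(im,None,fx=4,fy=4,interpolation=2))
E
```

```text
t 46.2 tcp [ 0.4977 -0.1064  0.0024] F [ 0.2 -0.5 -0.2] gap 0.0854 gf 0.0
t 49.4 tcp [ 0.4479  0.1826 -0.031 ] F [ 0.2 -0.3  0.3] gap 0.0854 gf 0.0
t 50.1 tcp [ 0.4475  0.1825 -0.0314] F [-1.2  0.2  2.6] gap 0.0065 gf 27.9
t 51.0 tcp [0.447  0.1824 0.0857] F [-0.8  0.4  0.4] gap 0.0069 gf 27.6
```

View pics/v1.png

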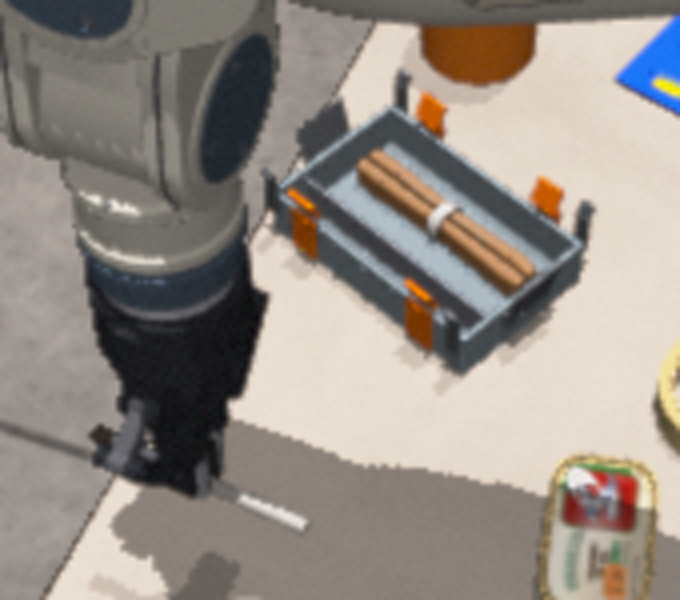

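The clamp lies flat in the bay and the brush is held. I'll lay the brush in beside it, then re-measure the cover.

```bash
cat >> obs.py <<'E'
def cover(cal,im,z):
    h=cv2.inRange(im,(0,40,150),(80,150,255)); h=cv2.morphologyEx(h,cv2.MORPH_OPEN,np.ones((3,3)))
    k=max(cv2.findContours(h,0,2)[0],key=cv2.contourArea)[:,0].astype(float)
    w=px2w(cal,k,z)[:,:2]; c,sz,_=cv2.minAreaRect((w*1e3).astype(np.float32)); b=cv2.boxPoints((c,sz,_))
    e=max((b[1]-b[0],b[2]-b[1]),key=np.linalg.norm); a=np.degrees(np.arctan2(e[1],e[0])); a=(a+90)%180-90
    print("cover",np.round(c,1),np.round(sz,1),"ang",round(float(a),1)); return np.array(c)/1e3,np.radians(a)
E
python3 - <<'E'
from obs import *
oc=down(np.pi/2+CA); q=case(0,.010,0)+OFF
r.movep(q+[0,0,.14],oc); r.move_linear(q+[0,0,.034],velocity=.08); st(); jaws.open_jaws(); r.pause(.2)
r.move_linear(q+[0,0,.16])
cal,im=shot("cov",[.36,-.29,.25],np.pi/2); cover(cal,im,.004); st()
E
```

```text
t 53.6 tcp [ 0.5016 -0.0788  0.0009] F [ 0.4 -0.1  0.9] gap 0.0066 gf 27.6
cover [ 449.1 -337.2] [ 74.2 105.3] ang -89.9
t 57.0 tcp [ 0.3603 -0.2895  0.2498] F [-0.7 -0.8 -0.5] gap 0.0853 gf 0.0
```

```bash
python3 - <<'E'
from obs import *
s=open("obs.py").read()
s=s.replace("h=cv2.inRange(im,(0,40,150),(80,150,255)); h=cv2.morphologyEx(h,cv2.MORPH_OPEN,np.ones((3,3)))",
"h=cv2.inRange(cv2.cvtColor(im,cv2.COLOR_RGB2HSV),(100,140,40),(125,255,255)); h=cv2.morphologyEx(cv2.morphologyEx(h,cv2.MORPH_OPEN,np.ones((3,3))),cv2.MORPH_CLOSE,np.ones((9,9)))")
open("obs.py","w").write(s)
E
python3 - <<'E'
from obs import *
im=cv2.imread("pics/cov.png")[:,:,::-1]; cover(pickle.load(open("pics/cov.pkl","rb")),im,.004)
im=cv2.imread("pics/case.png")[:,:,::-1]; cover(pickle.load(open("pics/case.pkl","rb")),im,.004)
E
```

```text
cover [ 402.8 -335.8] [104.9 166.6] ang -1.1
cover [ 381.  -292.4] [105.3 166. ] ang -1.1
```

View pics/cov.png

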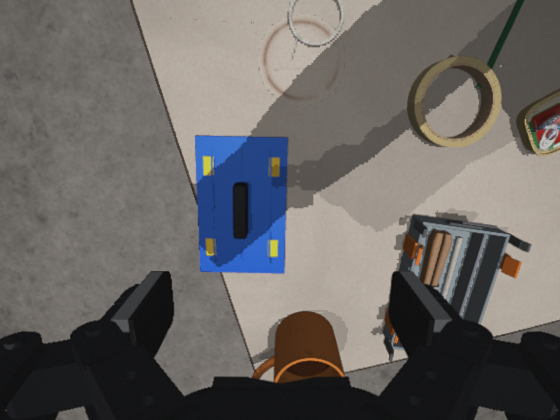

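The cover has been knocked to (0.403, -0.336). Clamp and brush both lie in the bay. Next I'll grasp the cover by its handle and carry it over the case.

```bash
python3 - <<'E'
from obs import *
a=np.radians(-1.1); p=np.array([.4028,-.3358,0])
print(px2w(viewer.get_calibration("wrist"),[(240.5,210)],.027))
p=p+OFF; o=down(np.pi/2+a)
r.movep(p+[0,0,.14],o)
cal=viewer.get_calibration("wrist"); im=viewer.camera("wrist"); c,_=cover(cal,im,.004)
r.move_linear(p+[0,0,.008],velocity=.1); st(); jaws.grab(100); st()
r.move_linear(p+[0,0,.17],velocity=.12); st()
q=case(0,0,0)+OFF; oc=down(np.pi/2+CA)
r.movep(q+[0,0,.17],oc); r.pause(.3); st()
cal=viewer.get_calibration("wrist"); im=viewer.camera("wrist"); save("held",im); cover(cal,im,.165)
t=viewer.camera("top"); save("heldtop",t); cover(viewer.get_calibration("top"),t,.165)
E
```

```text
[[ 0.39958272 -0.33419006  0.027     ]]
cover [ 402.7 -335.8] [105.  166.3] ang -1.2
t 59.2 tcp [ 0.4031 -0.3361 -0.025 ] F [ 0.4 -0.4 -0.1] gap 0.0855 gf 0.0
t 59.8 tcp [ 0.4029 -0.3359 -0.0251] F [-1.4  1.8  4.5] gap 0.0138 gf 98.6
t 61.3 tcp [ 0.4025 -0.3355  0.1358] F [-0.7 -0.5 -1.4] gap 0.014 gf 97.8
t 62.6 tcp [ 0.4999 -0.0895  0.1364] F [-0.  -0.2 -1.1] gap 0.0135 gf 97.7
cover [470.  -84.6] [105.2 106.3] ang -7.4Traceback (most recent call last):
  File "<stdin>", line 12, in <module>
  File "obs.py", line 9, in cover
    k=max(cv2.findContours(h,0,2)[0],key=cv2.contourArea)[:,0].astype(float)
      ~~~^^^^^^^^^^^^^^^^^^^^^^^^^^^^^^^^^^^^^^^^^^^^^^^^
ValueError: max() iterable argument is empty
```

```bash
python3 - <<'E'
from h import *
q=case(0,0,0)+OFF
r.move_linear(q+[0,0,.075],velocity=.1); r.pause(.2); st(); h=.075
while h>.0425:
    h-=.001; r.move_linear(q+[0,0,h],velocity=.02); s=status.state(); f=s["force"]
    print(round(h-.008,4),round(s["tcp_pos"][2]+.0335-.008,4),np.round(f,0),end="; ")
    if np.linalg.norm(f)>60: break
st()
E
```

```text
t 64.0 tcp [ 0.5003 -0.0887  0.042 ] F [ 0.2  0.9 -1.6] gap 0.0141 gf 97.7
0.066 0.066 [ 1.  1. -2.]; 0.065 0.0649 [ 1. -0. -1.]; 0.064 0.0639 [-1. -0. -2.]; 0.063 0.063 [-0.  0. -1.]; 0.062 0.0619 [-0.  1. -1.]; 0.061 0.061 [ 0.  0. -1.]; 0.06 0.0599 [-0.  0. -1.]; 0.059 0.0589 [ 1. -1. -2.]; 0.058 0.0579 [-0.  0. -2.]; 0.057 0.0569 [ 1. -0. -2.]; 0.056 0.056 [ 0. -0. -1.]; 0.055 0.0549 [-1. -1. -2.]; 0.054 0.054 [-0. -0. -1.]; 0.053 0.0531 [ 0. -3. -0.]; 0.052 0.0521 [-0. -4.  0.]; 0.051 0.0511 [ 0. -4.  2.]; 0.05 0.0502 [ 0. -4.  4.]; 0.049 0.0494 [-0. -5.  6.]; 0.048 0.0486 [ 0. -3.  8.]; 0.047 0.0478 [ 0. -4. 10.]; 0.046 0.0469 [ 0. -4. 12.]; 0.045 0.0461 [-1. -4. 12.]; 0.044 0.0453 [ 0. -3. 14.]; 0.043 0.0444 [-0. -3. 16.]; 0.042 0.043 [ 1. -4.  9.]; 0.041 0.0414 [ 4. -4.  4.]; 0.04 0.0402 [ 3. -4.  3.]; 0.039 0.0379 [ 1. -1. -6.]; 0.038 0.0377 [-0. -0. -5.]; 0.037 0.0372 [-0.  1. -1.]; 0.036 0.0365 [-1.  0.  5.]; 0.035 0.0364 [-5.  1. 18.]; 0.034 0.0364 [-9.  2. 30.]; t 72.3 tcp [ 0.5004 -0.0886  0.0109] F [-9.3  2.2 29.5] gap 0.0136 gf 107.3
```

The cover clicked down and stops at about 36 mm. I'll release it and probe each press mark, with the shut fingertips expected to touch at about 41 mm.

```bash
python3 - <<'E'
from h import *
q=case(0,0,0)+OFF
r.move_linear(q+[0,0,.0445],velocity=.02); jaws.open_jaws(); r.move_linear(q+[0,0,.12]); jaws.grab(30)
oc=down(np.pi/2+CA)
for x,y in((.05,.036),(.05,-.036),(-.05,-.036),(-.05,.036)):
    p=case(x,y,0)+OFF; r.movep(p+[0,0,.09],oc); r.move_linear(p+[0,0,.062],velocity=.1); r.pause(.2)
    f0=status.state()["force"][2]; h=.062; c=None
    while h>.034:
        h-=.0015; r.move_linear(p+[0,0,h],velocity=.03); s=status.state(); f=s["force"][2]-f0
        if f>3 and c is None: c=s["tcp_pos"][2]+.0335
        if f>15: break
    print(x,y,"contact",c,"end",s["tcp_pos"][2]+.0335,f); r.move_linear(p+[0,0,.09])
r.movep(case(-.1,0,.25),oc); jaws.open_jaws(); st()
im=np.vstack([cv2.resize(viewer.camera("scene")[130:230,210:410],(600,300),interpolation=2),cv2.resize(viewer.camera("scene")[270:370,130:330],(600,300),interpolation=2)]); save("fin",im)
E
```

```text
0.05 0.036 contact 0.04053652495831606 end 0.04045162115995544 25.286609909163875
0.05 -0.036 contact 0.04055076557244951 end 0.040460145446340925 26.076142107681836
-0.05 -0.036 contact 0.0405040063734274 end 0.04037923961814542 35.556866244944956
-0.05 0.036 contact 0.04048763918276926 end 0.04048763918276926 15.151495184473303
t 98.2 tcp [ 0.4008 -0.0759  0.25  ] F [-1.2 -0.8 -0.7] gap 0.0855 gf 0.0
```

View pics/fin.png

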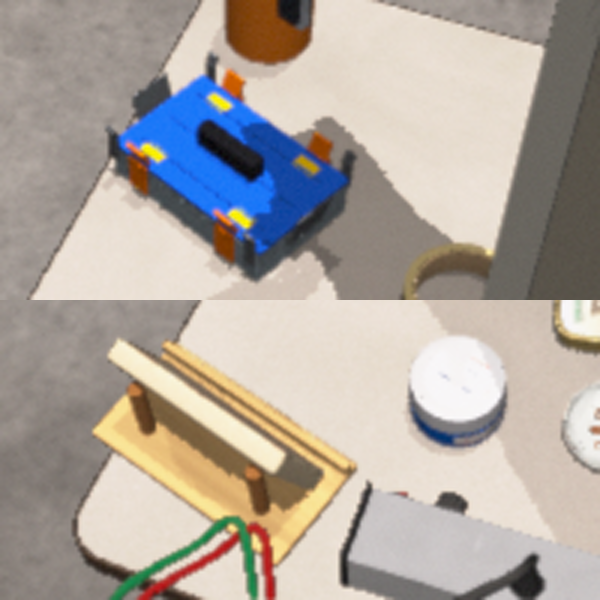

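The cover lies flush, with all four press marks at 40.5 mm. The board leans on both dowels and the robot is clear of everything, so I'm handing in.

```bash
python3 -c "
from h import *
print(r.hand_in())"
```

```text
the job is handed in; nothing more can be done
None
```

I handed the job in (no verdict came back): the board leans on the rest, the clamp and brush are in the case (I saw no file on the bench), the cover is down flush on all four catches, and I never touched the mug.

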